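Turn the wax heater up four clicks and set it

ROBOT

A 6-joint arm with a two-finger parallel gripper is mounted at the origin on the work surface. World frame = base frame: x ahead of the robot, y to its left, z up, the work surface at z = 0. Lengths are in m, angles in rad, forces in N, time in s.
With the tool pointing down it reaches from about 0.3 to 0.875 m from the base axis. Payload 6.4 kg.
Tool frame: the origin (TCP) lies at the very end of the fingers, on their centre line; the grasp point (between the pads) lies 19 mm behind it; z points along the fingers, y is the line along which they close (so a half turn about z gives the same grasp; the last joint's range is limited). The gripper opens to 85 mm and grips with 20 to 120 N. Pads are 22 mm wide; open, the fingers measure 114 mm over their backs; the gripper's body (76 mm by 85 mm) begins 54 mm behind the grasp point. The pads swing forward as they close: fully open they stand 13 mm farther back than shut.
Start: joints at [-1.511, 0.181, 1.607, -0, 1.354, -0.206], TCP at [0.151, -0.555, 0.231] pointing down, gripper open.
Joint ranges: [-2.99, 2.99], [-0.89, 2.07], [0.3, 2.58], [-1.14, 4.28], [0, 2.63], [-3.12, 3.12]. Speed limits (rad/s): [2.57, 2.57, 3.01, 3.14, 3.14, 3.14].

INTERFACE

Orientations are given as a unit quaternion [w, x, y, z].
In Python, from bench import ctrl, camera, calibration, order, outline_of gives the robot as it stands.
- The arm moves only by the tool move_arm, never from a script. Its argument "series" is a list that holds one entry, the list of rows, each a list of 5 numbers: the opening, from 0 (shut) to 1 (fully open), then the shift along the tool's x, y, z in mm, then the turn about the tool's z in rad. A call has exactly 10 rows; each row is the pose to reach, as a shift and turn from the pose commanded when the call began, along the tool's axes at that moment; what a row does not reach only later rows make up. A row lasts 1/12 s, in which the tool goes at most 41.7 mm and 7.16 degrees, less where a joint would pass 70% of its speed; a pose out of reach is approached as far as the arm can. A call with a gripper value outside its range is refused whole. The fingers move at their own pace and stop on an object; the grip force is fixed at half the most. Time passes only in rows, so rows that repeat a pose let the fingers close, or fill a call up. It gives the time, the measured TCP pose, the force, the opening and the grip force at its end, in the units of the state.
- ctrl.get_obs(): the state, without advancing time (a new reading comes with each control period).
- camera(name): name is "side" or "top"; returns (picture, depth): 384x512x3 uint8, blue, green, red; 384x512 float32, m along the optical axis (not along the pixel's ray), 0 where there is no reading.
- calibration(name): a dict with "intrinsics" (3x3 intrinsics, pixels), "rvec" (rotation vector, rad) and "tvec" (3), from world to camera coordinates, as OpenCV has them. Camera axes: x right, y down, z forward; pixel columns grow to the right and rows downward; lengths in m; the calibration is good to about 2 mm. A picture is of the moment at which its call begins. calibration takes no time and is no camera call.
- order.hand_in(): hands the job in; it is judged then, once.
Trained networks look in the newest picture that a camera, given by its name, has taken for a name from the list of things; names that differ only in an ending like _2 or _b are one class to them, and where a whole thing is asked for, a point or a joint stands for the part that bears it (a point fixed in the world has none). Each returns a list of dicts, best first, with "conf" (0 to 1); they miss things now and then, are a little off and sometimes report something else, mostly with a low value. They report only what shows in the picture. A call takes as long as a camera call.
- outline_of(target, camera): "region" (384x512 bool, what is visible of it) and "bbox" ([centre column, centre row, width, height] in pixels, round what is visible of it).
The state is a dict: "time_s": time; "q": joint angles; "dq": joint speeds; "joint_efforts": joint torques, N m; "eef_pos": TCP position; "eef_rot": TCP orientation; "wrist_force": force on the tool from outside, world axes, zero at the start; "torque": the same for the moment, N m; "opening": opening from 0.0 (shut) to 1.0 (fully open); "grasp_force": force on a finger pad.
Only numpy, scipy, OpenCV 4.12 (cv2) and the standard library are available. Lean on these libraries where they do the work, as an engineer would, in place of code of your own. Each camera call takes 0.05 s, during which the arm holds its last target. There are 200 camera calls.

TASK

The wax is running too cool: with a fingertip against its fin, push the wax heater's large dial round clockwise (seen from above) exactly four clicks from where it stands now, then press the set key down with a fingertip and let it come up again. Press the key only when the dial rests at the fourth click, and do not pinch the dial's fin or force it hard. Leave the small timer knob and everything standing around as they are.

Things in the scene. Friction and masses are not known exactly. Their poses are not given: they have to be found in the camera images.
- unit: wax heater: white flat housing 170 (x) by 280 (y) mm, deck 55 mm high, fixed to the bench. Origin: centre of its underside; x points away from the operator, y to the operator's left, z up. On its deck, in mm: large dial at (-20, -65), set key at (-52, 35), small timer knob at (-50, 105), lidded steel pot, 96 across and 58 above the deck, at (20, 75).
- dial: large grey thermostat dial turning about the vertical: disc 90 mm across, 12 mm thick, with a 32 mm boss 10 mm high in its middle and one upright black fin. Origin: on the axis at the disc's underside, 57 mm above the bench; x points from the axis along the fin, z up. Seen from above, clockwise lowers its yaw.
- fin (a point): middle of the top of the dial's fin, 30 mm from the dial's axis and 36 mm above the dial's origin. The fin is a straight black radial wall 10 mm thick, 28 mm long (16 to 44 mm from the axis), 24 mm high above the disc, with a thin white line on top.
- dial_axis (a point): top of the dial's boss, on its axis. 11 click stops 24 degrees apart, each with a printed tick on the deck; the dial starts resting in one of the four most anticlockwise. Leaving a stop takes 2 to 6 N at the fin; halfway to the next the resistance vanishes and a spring draws the dial on into that stop, about 12 degrees ahead of the finger, where it stays.
- set_key_top (a point): centre of the top of the set key, a round grey push button of 26 mm diameter that stands in a grey housing, its top 22 mm above the deck; it is pressed straight down and springs back
- set_key (a joint): travel of the set key: 0 m up, 0.006 m fully down (5 N); it counts as pressed beyond 0.004
- timer: small timer knob on the deck, 32 mm across, bar grip, top 44 mm above the deck; not to be turned. Origin on its axis, 6 mm above the deck
- jar_a: small powder jar, 38 mm across, 32 mm high, black lid, standing on the heater's deck in its far right corner; to be left alone. Origin: centre of underside
- jar_b: powder jar, 47 mm across, 36 mm high, black lid, on the bench to one side of the heater; to be left alone. Origin: centre of underside
- jar_c: small powder jar, 38 mm across, 32 mm high, black lid, on the bench to one side of the heater; to be left alone. Origin: centre of underside
- bottle: white plastic bottle, 44 mm across, 120 mm high, on the bench near the heater; to be left alone. Origin: centre of underside
- cast: plaster cast of a dental arch, 55 x 62 x 28 mm, on the bench near the heater; to be left alone. Origin: centre of underside
- spatula: spatula, 170 mm long, lying on the bench; to be left alone. Origin: centre of underside as it lies
- cup: glass cup, 60 mm across, 60 mm high, on the bench near the heater; to be left alone. Origin: centre of underside
- timer_end (a point): end of the timer knob's bar, 14 mm from its axis

How it is judged:
On the way, in this order (a step that is already met when the one before it is completed fails the run):
1. the dial rests four clicks clockwise of its start (distance of fin from where it was at the start of the episode between 0.04153 and 0.04741 m and angular speed of dial below 0.3 rad/s), for 0.3 s.
2. the set key is pressed down (value of joint set_key above 0.004 m), for 0.05 s.
At the end, for the whole second after the job is handed in: The dial rests in the stop four clicks (96 degrees, within 8) clockwise of where it started, the set key has been pressed and is up again (within 2 mm), and nothing else has been disturbed (distance of fin from where it was at the start of the episode between 0.04153 and 0.04741 m and angular speed of dial below 0.1 rad/s and value of joint set_key below 0.002 m); the robot touches nothing.
It fails at once if the set key is pressed while the dial is not at the fourth click (value of joint set_key above 0.003 m and not (distance of fin from where it was at the start of the episode between 0.04153 and 0.04741 m)).
It fails at once if the dial's fin is pinched between the fingers (horizontal distance between the grasp point and fin below 0.007 m and z of the grasp point in the frame of dial below 0.052 m and contact force between the fingers and dial above 0.3 N).
It fails at once if the dial is forced (over 20 N) (contact force between the fingers and dial above 20 N).
It fails at once if the timer knob is turned (more than about 10 degrees) (distance of timer_end from where it was at the start of the episode above 0.0025 m).
It fails at once if a bystander is moved more than 15 mm or lifted (distance of any of jar_a, jar_b, jar_c, bottle, cast, spatula, cup from where it was at the start of the episode above 0.015 m).
It also fails if it takes over 56 s, if anything falls off the work surface, if the arm or the gripper's body presses on something with over 40 N, if the wrist force passes 120 N, or if a joint passes its speed limit or range.

## Working session

There is one attempt and no reset: what is moved stays moved. The work goes in short steps, Python scripts to look and compute and a tool call to move; the robot and the scene stay as the last step left them, time stands still between calls to the robot, and variables do not carry over. Pictures are saved under pics/ and viewed, at most 10 in all, crops included, and the job is handed in when it is done.

Besides the shell and the picture viewer there is one more tool, called after "Call:" as name(argument=value, ...), one argument or row to a line, values as JSON. move_arm: Moves the arm, as the interface text tells. Its arguments: {"type":"object","properties":{"series":{"type":"array","items":{"type":"array","items":{"type":"array","items":{"type":"number"}}}}},"required":["series"]}

```bash
mkdir -p pics
cat > h.py <<'E'
import numpy as np, cv2
from bench import ctrl, camera, calibration, order, outline_of
def cal(n):
    c=calibration(n); K=np.array(c["intrinsics"]); R=cv2.Rodrigues(np.array(c["rvec"],float))[0]; t=np.array(c["tvec"],float).ravel(); return K,R,t
def deproj(n,u,v,d):
    K,R,t=cal(n); p=np.linalg.inv(K)@np.array([u,v,1.])*d; return R.T@(p-t)
def onplane(n,u,v,z):
    K,R,t=cal(n); r=R.T@np.linalg.inv(K)@np.array([u,v,1.]); c=-R.T@t; return c+r*(z-c[2])/r[2]
def proj(n,P):
    K,R,t=cal(n); q=K@(R@np.array(P,float)+t); return q[:2]/q[2]
E
python3 - <<'E'
from h import *
for n in("top","side"):
    im,d=camera(n); cv2.imwrite(f"pics/{n}0.png",im)
    K,R,t=cal(n); print(n,K[0,0],-R.T@t)
    for o in("unit","dial","fin","set_key","timer"):
        for r in outline_of(o,n)[:1]:
            print(o,round(r["conf"],2),r["bbox"])
            m=r["region"]; v,u=np.nonzero(m&(d>0)); 
            if len(u): 
                P=np.array([deproj(n,a,b,d[b,a]) for a,b in list(zip(u,v))[::7]]); print(np.median(P,0).round(4),P.min(0).round(3),P.max(0).round(3))
o=ctrl.get_obs(); print(o["eef_pos"],o["eef_rot"])
E
```

```text
top 350.3541921132234 [0.48218341 0.04031661 0.85987826]
unit 0.95 [251.1, 202.0, 131.4, 100.4]
[0.5639 0.0456 0.0557] [ 0.45  -0.11  -0.004] [0.698 0.196 0.114]
dial 0.64 [277.1, 218.8, 40.5, 39.9]
[ 0.5299 -0.0151  0.0689] [ 0.488 -0.058  0.065] [0.573 0.028 0.096]
fin 0.76 [277.7, 218.4, 41.2, 39.3]
[ 0.5299 -0.0148  0.0689] [ 0.488 -0.058  0.055] [0.571 0.03  0.095]
set_key 0.66 [231.1, 219.2, 11.9, 7.9]
[0.5313 0.0924 0.0757] [0.52  0.084 0.074] [0.54  0.102 0.079]
timer 0.71 [200.6, 207.4, 16.9, 12.9]
[0.5493 0.1564 0.0954] [0.538 0.141 0.06 ] [0.565 0.174 0.101]
side 415.8052934447824 [0.41571859 0.83837648 0.81852293]
unit 0.61 [260.6, 216.2, 101.1, 89.7]
[0.5626 0.1047 0.0553] [ 0.449 -0.104 -0.001] [0.686 0.2   0.114]
dial 0.81 [283.3, 189.1, 34.6, 22.8]
[0.5297 0.0014 0.0695] [ 0.489 -0.075  0.053] [0.574 0.032 0.093]
fin 0.89 [281.9, 191.3, 29.7, 26.5]
[5.274e-01 4.000e-04 6.920e-02] [ 0.489 -0.053  0.057] [0.569 0.031 0.093]
timer 0.45 [259.9, 228.9, 16.0, 19.0]
[0.5506 0.1668 0.0806] [0.543 0.143 0.062] [0.565 0.174 0.101]
[ 0.15106532 -0.55482703  0.23128914] [6.64733638e-06 9.91182372e-01 1.32504735e-01 1.22995930e-05]
```

View pics/top0.png

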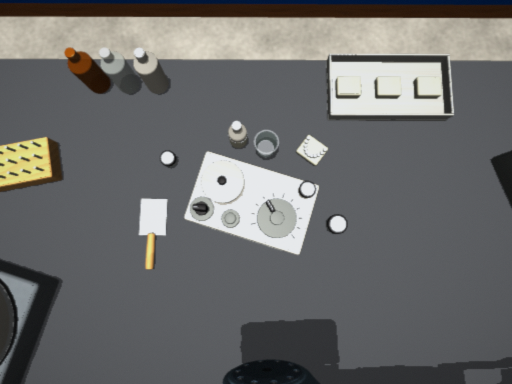

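View pics/side0.png

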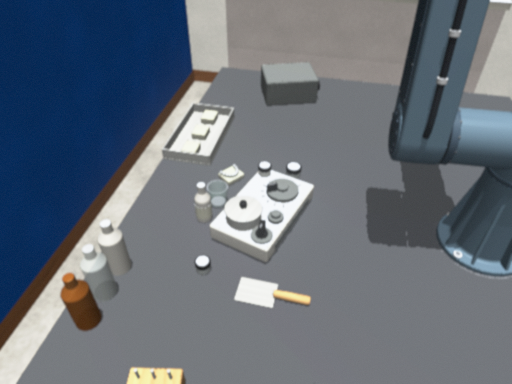

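The views show the unit tilted, with the dial at about (277,218) in the top view and its fin pointing to about (268,202), away and left. The set key is at (231,219), the timer at (201,208) and jar_a at (307,189). I'll measure these more precisely now.

```bash
cat > m.py <<'E'
from h import *
def cloud(n,im,d):
    K,R,t=cal(n); v,u=np.nonzero(d>0); p=np.stack([u,v,np.ones_like(u)],0)*d[v,u]; return (R.T@((np.linalg.inv(K)@p).T-t).T).T,u,v
def measure(n,c0):
    im,d=camera(n); P,u,v=cloud(n,im,d); r=np.hypot(*(P[:,:2]-c0).T)
    m=(r<.05)&(P[:,2]>.085)&(P[:,2]<.105)
    return im,d,P,P[m],r
E
python3 - <<'E'
from m import *
for n in("top","side"):
    im,d,P,F,r=measure(n,np.array([.53,-.015]))
    near=(abs(P[:,0]-.566)<.16)&(abs(P[:,1]-.046)<.19)
    D=P[near&(abs(P[:,2]-.055)<.006)|near&(P[:,2]>.06)&(P[:,2]<.075)]
    b=cv2.minAreaRect(D[:,:2].astype(np.float32)*1000); print(n,b, "deck z",np.median(D[:,2]))
    print("fin",len(F),F.mean(0).round(4),F.min(0).round(4),F.max(0).round(4))
    B=P[(r<.02)]; print("boss z",np.median(B[:,2]))
    if n=="top":
        rg=outline_of("dial",n)[0]["region"].astype(np.uint8)
        c=max(cv2.findContours(rg,0,1)[0],key=len); e=cv2.fitEllipse(c); print("ell",e,onplane(n,*e[0],.069))
        cv2.imwrite("pics/crop0.png",cv2.resize(im[165:265,180:340],None,fx=5,fy=5,interpolation=cv2.INTER_CUBIC))
E
```

```text
top ((607.9586791992188, 29.87060546875), (279.629150390625, 250.78370666503906), 72.85952758789062) deck z 0.05495920744789821
fin 58 [0.5561 0.0011 0.092 ] [ 0.544  -0.0096  0.0859] [0.5682 0.0104 0.0957]
boss z 0.0773284539646828
ell ((276.5356140136719, 217.73052978515625), (38.46615219116211, 39.062015533447266), 126.39339447021484) [ 0.53064825 -0.01421004  0.069     ]
side ((607.6527099609375, 31.198318481445312), (282.8204040527344, 251.7373046875), 72.66453552246094) deck z 0.05536220258457048
fin 47 [0.5565 0.0043 0.0904] [ 0.5432 -0.005   0.085 ] [0.5696 0.0136 0.0956]
boss z 0.07697254408079966
```

View pics/crop0.png

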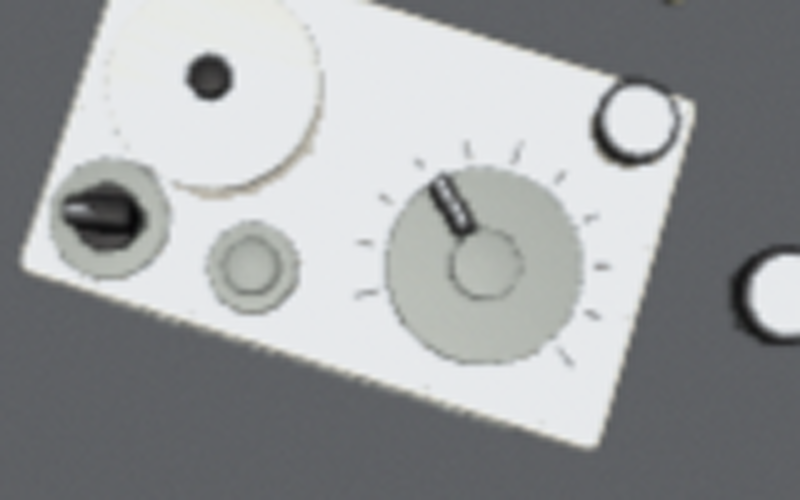

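The crop shows the fin from (440,183) to (468,228), lined up with the fourth tick at (420,163). The disc centre is near (485,265) and the key near (252,266). jar_a stands at (638,120).

Run:
```python
from m import *
f=lambda x,y:(180+(x+.5)/5-.5,165+(y+.5)/5-.5)
c=onplane("top",*f(485,265),.069)[:2]; b=onplane("top",*f(486,263),.079)[:2]
a=onplane("top",*f(440,181),.093)[:2]; e=onplane("top",*f(466,229),.093)[:2]
print("disc",c,"boss",b,"fin mid",(a+e)/2,"dir",np.degrees(np.arctan2(*(a-e)[::-1])))
ax=(c+b)/2; print("yaw from axis",np.degrees(np.arctan2(*((a+e)/2-ax)[::-1])),np.linalg.norm((a+e)/2-ax))
for x,y in[(367,294),(365,243),(386,199),(420,163),(466,149),(517,154),(560,177),(590,217),(602,266),(592,315),(567,357)]:
    t=onplane("top",*f(x,y),.055)[:2]-ax; print(np.degrees(np.arctan2(t[1],t[0])).round(1),np.linalg.norm(t).round(4),end="; ")
print("key",onplane("top",*f(252,266),.077))
# unit corners -> pose
w=[onplane("top",*f(x,y),.055)[:2] for x,y in[(695,100),(597,447),(22,265)]]
print(w); cy=w[2]-w[1]; yaw=np.arctan2(-cy[0],cy[1]); o=(w[0]+w[2])/2
R=np.array([[np.cos(yaw),-np.sin(yaw)],[np.sin(yaw),np.cos(yaw)]]); print(np.degrees(yaw),o)
for n,p in dict(dial=(-.02,-.065),key=(-.052,.035),timer=(-.05,.105)).items(): print(n,o+R@p)
```

```text
disc [ 0.53094311 -0.01435663] boss [ 0.53121896 -0.01411496] fin mid [0.55576621 0.00124397] dir 28.29678850483167
yaw from axis 32.09131514024059 0.029137282765875443
103.6 0.0545; 78.9 0.0551; 55.1 0.0542; 31.1 0.0557; 7.8 0.0549; -17.2 0.0546; -40.9 0.0549; -65.1 0.0546; -89.5 0.0548; -113.7 0.0545; -137.0 0.0561; key [0.52952738 0.09024776 0.077     ]
[array([ 0.60887587, -0.1132524 ]), array([ 0.44968482, -0.06562781]), array([0.53083308, 0.19734427])]
-17.1492464821696 [0.56985448 0.04204593]
dial [ 0.53157767 -0.01416693]
key [0.53048656 0.09082264]
timer [0.55303796 0.15712071]
```

Call:
move_arm(
  series=[
    [[0, 533, -458, 30, -1.85], [0, 533, -458, 30, -1.85], [0, 533, -458, 30, -1.85], [0, 533, -458, 30, -1.85], [0, 533, -458, 30, -1.85], [0, 533, -458, 30, -1.85], [0, 533, -458, 30, -1.85], [0, 533, -458, 30, -1.85], [0, 533, -458, 30, -1.85], [0, 533, -458, 30, -1.85]],
  ],
)

```text
time_s: 1.58
eef_pos: [0.3852, -0.2084, 0.2139]
eef_rot: [0.001, 0.724, 0.69, 0.0]
wrist_force: [1.4, -1.0, -0.4]
opening: -0.002
grasp_force: 0.0
```

```bash
cat > g.py <<'E'
import sys
from h import *
from scipy.spatial.transform import Rotation as Ro
def go(p,yaw):
    o=ctrl.get_obs(); w,x,y,z=o["eef_rot"]; R=Ro.from_quat([x,y,z,w]).as_matrix()
    cur=np.degrees(np.arctan2(R[1,0],R[0,0])); d=R.T@(np.array(p)-o["eef_pos"])*1000
    dy=(yaw-cur+180)%360-180
    print("t",o["time_s"],"pos",np.round(o["eef_pos"],4),"yaw",cur.round(1),"F",np.round(o["wrist_force"],1),"tilt",R[2].round(3),"q6",round(o["q"][5],2)); print("cmd",d.round(1),"turn",-np.radians(dy).round(3))
if __name__=="__main__": a=list(map(float,sys.argv[1:])); go(a[:3],a[3])
E
python3 g.py .5457 .0275 .2 121
```

```text
t 1.5833 pos [ 0.3852 -0.2084  0.2139] yaw 87.2 F [ 1.4 -1.  -0.4] tilt [-0.001  0.001 -1.   ] q6 -0.72
cmd [243.5 148.7  13.8] turn -0.59
```

Call:
move_arm(
  series=[
    [[0, 243, 149, 14, -0.59], [0, 243, 149, 14, -0.59], [0, 243, 149, 14, -0.59], [0, 243, 149, 14, -0.59], [0, 243, 149, 14, -0.59], [0, 243, 149, 14, -0.59], [0, 243, 149, 14, -0.59], [0, 243, 149, 14, -0.59], [0, 243, 149, 14, -0.59], [0, 243, 149, 14, -0.59]],
  ],
)

```text
time_s: 2.42
eef_pos: [0.5463, 0.0244, 0.1993]
eef_rot: [-0.0, 0.495, 0.869, -0.0]
wrist_force: [-0.2, 0.4, -0.3]
opening: 0.003
grasp_force: 0.0
```

```bash
python3 g.py .5457 .0275 .12 121
python3 - <<'E'
from m import *
a=camera("top")[0][130:280,170:340];b=camera("side")[0][110:260,190:360]
cv2.imwrite("pics/c1.png",cv2.resize(np.hstack([a,b]),(800,353),interpolation=cv2.INTER_CUBIC))
E
```

```text
t 2.4167 pos [0.5463 0.0244 0.1993] yaw 120.7 F [-0.2  0.4 -0.3] tilt [ 0.    -0.001 -1.   ] q6 -0.71
cmd [ 3.   1.2 79.3] turn -0.005
```

View pics/c1.png

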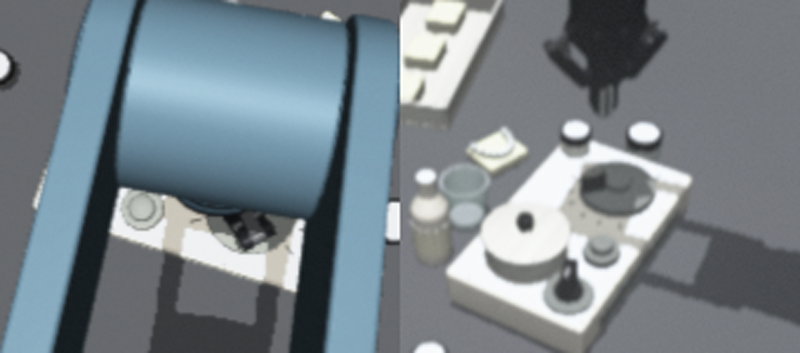

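The arm hides the dial in the top view. In the side view the shut fingers at about (603,100) hang above the deck to the left of the fin at (595,180), so I'll descend beside it.

Call:
move_arm(
  series=[
    [[0, 3, 1, 20, -0.005], [0, 3, 1, 45, -0.005], [0, 3, 1, 70, -0.005], [0, 3, 1, 90, -0.005], [0, 3, 1, 100, -0.005], [0, 3, 1, 108, -0.005], [0, 3, 1, 114, -0.005], [0, 3, 1, 117, -0.005], [0, 3, 1, 117, -0.005], [0, 3, 1, 117, -0.005]],
  ],
)

```text
time_s: 3.35
eef_pos: [0.5466, 0.0272, 0.0834]
eef_rot: [0.001, 0.493, 0.87, 0.0]
wrist_force: [0.3, 0.4, 1.2]
opening: -0.001
grasp_force: 0.0
```

```bash
python3 g.py .5457 .0275 .082 121
python3 - <<'E'
from m import *
im,d,P,F,r=measure("side",np.array([.53,-.015]))
b=im[150:240,230:330]
cv2.imwrite("pics/c2.png",cv2.resize(b,(660,594),interpolation=cv2.INTER_CUBIC))
print("side px of fin", [ (proj("side",p)-[230,150])*6.6 for p in [(.531,-.014,.079),(.5566,.0014,.093),(.5457,.0275,.082)]])
E
```

```text
t 3.35 pos [0.5466 0.0272 0.0834] yaw 120.9 F [0.3 0.4 1.2] tilt [-0.001  0.001 -1.   ] q6 -0.71
cmd [ 0.7 -0.6  1.4] turn -0.001
side px of fin [array([344.45921481, 234.81226392]), array([277.3668741 , 223.68058958]), array([290.80688126, 289.65731879])]
```

View pics/c2.png

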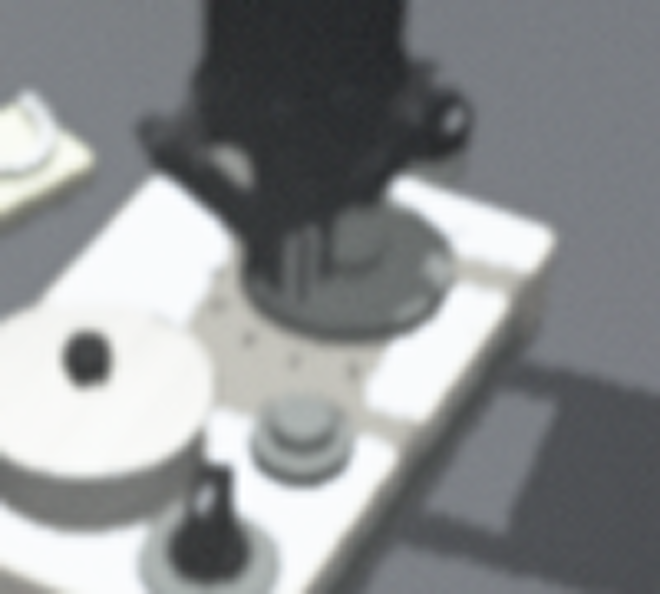

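```bash
cat > rows.py <<'E'
import numpy as np
ax=np.array([.531,-.014])*1000; T0=31.2
def pose(rel,s,r=34):
    th=np.radians(T0-rel); R=np.array([[np.cos(th),-np.sin(th)],[np.sin(th),np.cos(th)]]); return ax+R@[r,s], th+np.pi/2
def rows(start,seq,z):
    p0,y0=start; X=np.array([np.cos(y0),np.sin(y0)]); Y=np.array([np.sin(y0),-np.cos(y0)])
    print([[0,round(float((p-p0)@X),1),round(float((p-p0)@Y),1),z,round(float(-(y-y0)),3)] for p,y in [pose(*q) for q in seq]])
if __name__=="__main__":
    A=[(0,22),(0,17)]+[(4*i,16) for i in range(1,9)]
    B=[(32+4*i,16) for i in range(1,11)]
    C=[(72+4*i,16) for i in range(1,5)]+[(90,16),(92,16)]+[(92,16)]*4
    rows((np.array([546.6,27.2]),np.radians(120.9)),A,1); rows(pose(*A[-1]),B,0); rows(pose(*B[-1]),C,0)
E
python3 rows.py
```

```text
[[0, -5.2, -0.7, 1, -0.005], [0, -10.2, -0.6, 1, -0.005], [0, -13.6, 0.4, 1, 0.065], [0, -16.0, 1.3, 1, 0.134], [0, -18.6, 2.0, 1, 0.204], [0, -21.1, 2.5, 1, 0.274], [0, -23.7, 2.9, 1, 0.344], [0, -26.4, 3.0, 1, 0.414], [0, -29.0, 3.0, 1, 0.483], [0, -31.6, 2.8, 1, 0.553]]
[[0, -2.4, 1.0, 0, 0.07], [0, -4.9, 1.9, 0, 0.14], [0, -7.4, 2.6, 0, 0.209], [0, -10.0, 3.1, 0, 0.279], [0, -12.6, 3.4, 0, 0.349], [0, -15.2, 3.6, 0, 0.419], [0, -17.8, 3.5, 0, 0.489], [0, -20.4, 3.3, 0, 0.559], [0, -23.0, 2.9, 0, 0.628], [0, -25.6, 2.3, 0, 0.698]]
[[0, -2.4, 1.0, 0, 0.07], [0, -4.9, 1.9, 0, 0.14], [0, -7.4, 2.6, 0, 0.209], [0, -10.0, 3.1, 0, 0.279], [0, -11.3, 3.3, 0, 0.314], [0, -12.6, 3.4, 0, 0.349], [0, -12.6, 3.4, 0, 0.349], [0, -12.6, 3.4, 0, 0.349], [0, -12.6, 3.4, 0, 0.349], [0, -12.6, 3.4, 0, 0.349]]
```

Call:
move_arm(
  series=[
    [[0, -5.2, -0.7, 1, -0.005], [0, -10.2, -0.6, 1, -0.005], [0, -13.6, 0.4, 1, 0.065], [0, -16, 1.3, 1, 0.134], [0, -18.6, 2, 1, 0.204], [0, -21.1, 2.5, 1, 0.274], [0, -23.7, 2.9, 1, 0.344], [0, -26.4, 3, 1, 0.414], [0, -29, 3, 1, 0.483], [0, -31.6, 2.8, 1, 0.553]],
  ],
)

```text
time_s: 4.23
eef_pos: [0.5651, 0.0026, 0.0819]
eef_rot: [-0.001, 0.713, 0.701, 0.001]
wrist_force: [0.5, 5.7, 1.2]
opening: 0.002
grasp_force: 2.6
```

```bash
python3 -c "
from rows import *;p,y=pose(32,16);from g import go;go([*p/1000,.082],np.degrees(y))"
```

```text
t 4.2333 pos [0.5651 0.0026 0.0819] yaw 89.0 F [0.5 5.7 1.2] tilt [ 0.002  0.001 -1.   ] q6 -0.19
cmd [-1.1  0.1 -0.1] turn -0.003
```

Contact is made at about 5.7 N, as expected, so I'll keep pushing.

Call:
move_arm(
  series=[
    [[0, -2.4, 1, 0, 0.07], [0, -4.9, 1.9, 0, 0.14], [0, -7.4, 2.6, 0, 0.209], [0, -10, 3.1, 0, 0.279], [0, -12.6, 3.4, 0, 0.349], [0, -15.2, 3.6, 0, 0.419], [0, -17.8, 3.5, 0, 0.489], [0, -20.4, 3.3, 0, 0.559], [0, -23, 2.9, 0, 0.628], [0, -25.6, 2.3, 0, 0.698]],
  ],
)

```text
time_s: 5.07
eef_pos: [0.5673, -0.0245, 0.082]
eef_rot: [0.0, 0.91, 0.415, 0.001]
wrist_force: [0.1, -0.4, -0.0]
opening: 0.0
grasp_force: 0.0
```

Run:
```python
from rows import *;p,y=pose(72,16)
from g import go;go([*p/1000,.082],np.degrees(y))
from m import *
im,d=camera("side"); cv2.imwrite("pics/c3.png",cv2.resize(im[150:240,230:330],(660,594),interpolation=cv2.INTER_CUBIC))
for rel in (48,72,96):
    a=np.radians(31.2-rel); print(rel,(proj("side",(.531+.03*np.cos(a),-.014+.03*np.sin(a),.093))-[230,150])*6.6)
```

```text
t 5.0667 pos [ 0.5673 -0.0245  0.082 ] yaw 49.1 F [ 0.1 -0.4 -0. ] tilt [ 0.001  0.001 -1.   ] q6 0.46
cmd [ 0.2 -0.3  0. ] turn -0.002
48 [281.0762857  185.62605754]
72 [300.27896095 171.2787807 ]
96 [327.05902852 163.44771904]
```

View pics/c3.png

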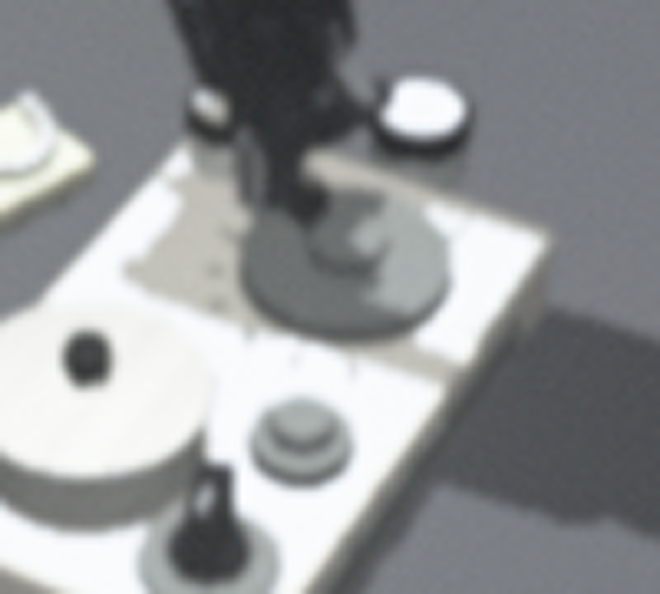

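The side view shows the fin at (310,200), just ahead of the fingers and free of them, so it rests near the third click. jar_a at (212,130) is clear. Now the last click.

Call:
move_arm(
  series=[
    [[0, -2.4, 1, 0, 0.07], [0, -4.9, 1.9, 0, 0.14], [0, -7.4, 2.6, 0, 0.209], [0, -10, 3.1, 0, 0.279], [0, -11.3, 3.3, 0, 0.314], [0, -12.6, 3.4, 0, 0.349], [0, -12.6, 3.4, 0, 0.349], [0, -12.6, 3.4, 0, 0.349], [0, -12.6, 3.4, 0, 0.349], [0, -12.6, 3.4, 0, 0.349]],
  ],
)

```text
time_s: 5.95
eef_pos: [0.5609, -0.0356, 0.0815]
eef_rot: [0.0, 0.967, 0.253, 0.0]
wrist_force: [-0.5, -0.3, -0.2]
opening: -0.0
grasp_force: 0.0
```

Run:
```python
from rows import *;p,y=pose(92,16)
from g import go;go([*p/1000,.082],np.degrees(y)); print(proj if 0 else "")
from h import *
print(onplane("top",307,189,.087))
```

```text
t 5.95 pos [ 0.5609 -0.0356  0.0815] yaw 29.3 F [-0.5 -0.3 -0.2] tilt [ 0.  0. -1.] q6 0.78
cmd [ 0.4  0.5 -0.5] turn 0.002

[ 0.59380939 -0.08111874  0.087     ]
```

Call:
move_arm(
  series=[
    [[0, 3, 0, 0, 0], [0, 4, 0, -20, 0], [0, 4, 0, -55, 0], [0, 4, 0, -90, 0], [0, 4, 0, -110, 0], [0, 30, -40, -110, 0], [0, 60, -75, -110, 0], [0, 60, -110, -110, 0], [0, 60, -140, -110, 0], [0, 60, -140, -110, 0]],
  ],
)

```text
time_s: 6.78
eef_pos: [0.5421, 0.121, 0.1912]
eef_rot: [-0.001, 0.967, 0.255, -0.001]
wrist_force: [0.7, -0.5, -0.5]
opening: 0.002
grasp_force: 0.0
```

```bash
python3 g.py .530 .091 .1 29.3
python3 - <<'E'
from m import *
ax=np.array([.531,-.014])
im,d,P,F,r=measure("side",ax)
f=F.mean(0)[:2]-ax; print(len(F),F.mean(0),np.degrees(np.arctan2(f[1],f[0])),np.hypot(*f))
k=P[np.hypot(*(P[:,:2]-[.530,.091]).T)<.012]; print("key top z",np.percentile(k[:,2],[10,50,90]))
a=camera("top")[0][165:265,190:340]; b=im[150:240,230:330]
cv2.imwrite("pics/c4.png",np.hstack([cv2.resize(a,(400,400)),cv2.resize(b,(400,400))]))
for n,p in[("top",(.5566-.013,-.041,.093))]:pass
E
```

```text
t 6.7833 pos [0.5421 0.121  0.1912] yaw 29.6 F [ 0.7 -0.5 -0.5] tilt [-0.001 -0.003 -1.   ] q6 1.06
cmd [-25.3  20.4  91.2] turn 0.005
13 [ 0.54019835 -0.02998911  0.09031681] -60.08866769275882 0.018446169950089027
key top z [0.07460604 0.54668283 0.55385907]
```

View pics/c4.png

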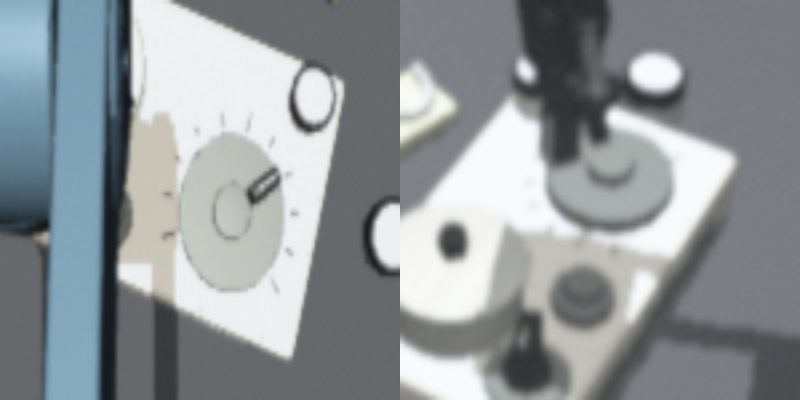

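In the top view the fin points from (250,197) to (278,172), at the eighth tick (288,170). It started at the fourth, so that is exactly four clicks. Next I go above the key.

Call:
move_arm(
  series=[
    [[0, -12, 10, 10, 0], [0, -25, 20, 20, 0], [0, -25, 20, 45, 0], [0, -25, 20, 70, 0], [0, -25, 20, 85, 0], [0, -25, 20, 91, 0], [0, -25, 20, 91, 0], [0, -25, 20, 91, 0], [0, -25, 20, 91, 0], [0, -25, 20, 91, 0]],
  ],
)

```text
time_s: 7.72
eef_pos: [0.534, 0.086, 0.102]
eef_rot: [0.0, 0.968, 0.253, 0.001]
wrist_force: [-0.1, 0.1, 0.1]
opening: -0.002
grasp_force: 0.0
```

```bash
python3 g.py .5305 .091 .07 29.3
python3 - <<'E'
from m import *
im=camera("side")[0]; cv2.imwrite("pics/c5.png",cv2.resize(im[150:240,230:330],(660,594),interpolation=cv2.INTER_CUBIC))
E
```

```text
t 7.7167 pos [0.534 0.086 0.102] yaw 29.3 F [-0.1  0.1  0.1] tilt [ 0.002  0.001 -1.   ] q6 1.0
cmd [-0.6 -6.1 32. ] turn -0.001
```

View pics/c5.png

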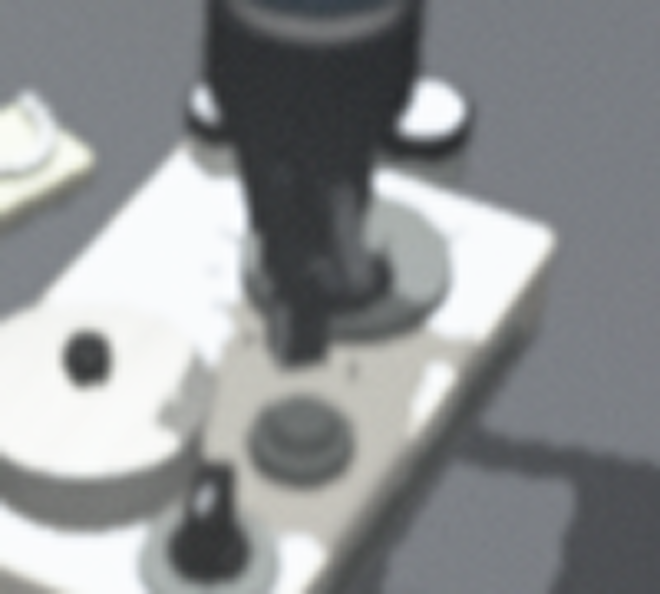

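The fingertip at (300,360) is still about 25 mm above the key at (300,430) and about 6 mm short of it sideways. I'll correct that and press.

Call:
move_arm(
  series=[
    [[0, -0.6, -6, 5, 0], [0, -0.6, -6, 15, 0], [0, -0.6, -6, 22, 0], [0, -0.6, -6, 25, 0], [0, -0.6, -6, 27, 0], [0, -0.6, -6, 29, 0], [0, -0.6, -6, 31, 0], [0, -0.6, -6, 31.5, 0], [0, -0.6, -6, 31.5, 0], [0, -0.6, -6, 31.5, 0]],
  ],
)

```text
time_s: 8.6
eef_pos: [0.5287, 0.0914, 0.0708]
eef_rot: [-0.0, 0.968, 0.253, -0.001]
wrist_force: [-11.1, 0.4, 20.2]
opening: -0.001
grasp_force: 10.3
```

Call:
move_arm(
  series=[
    [[0, 0, 0, -1, 0], [0, 0, 0, -2, 0], [0, 0, 0, -2, 0], [0, 0, 0, -2, 0], [0, 0, 0, -2, 0], [0, 0, 0, -2, 0], [0, 0, 0, -2, 0], [0, 0, 0, -2, 0], [0, 0, 0, -2, 0], [0, 0, 0, -2, 0]],
  ],
)

```text
time_s: 9.43
eef_pos: [0.5292, 0.0912, 0.071]
eef_rot: [-0.0, 0.968, 0.253, -0.0]
wrist_force: [-4.4, 1.7, 6.3]
opening: -0.001
grasp_force: 3.0
```

Call:
move_arm(
  series=[
    [[0, 0, 0, -1, 0], [0, 0, 0, -2, 0], [0, 0, 0, -2, 0], [0, 0, 0, -2, 0], [0, 0, 0, -2, 0], [0, 0, 0, -2, 0], [0, 0, 0, -2, 0], [0, 0, 0, -2, 0], [0, 0, 0, -2, 0], [0, 0, 0, -2, 0]],
  ],
)

```text
time_s: 10.27
eef_pos: [0.5294, 0.0911, 0.0731]
eef_rot: [0.0, 0.968, 0.253, 0.0]
wrist_force: [-1.4, 1.6, 2.5]
opening: 0.002
grasp_force: 1.8
```

The force still acts at z = 73 mm, which is the key's spring, so the key did go fully down. Now I lift away.

Call:
move_arm(
  series=[
    [[0, 0, 0, -5, 0], [0, 0, 0, -15, 0], [0, 0, 0, -40, 0], [0, 0, 0, -75, 0], [0, 0, 0, -110, 0], [0, 0, 0, -130, 0], [0, -50, -60, -130, 0], [0, -80, -100, -130, 0], [0, -100, -130, -130, 0], [0, -100, -130, -130, 0]],
  ],
)

```text
time_s: 11.1
eef_pos: [0.3767, 0.1557, 0.2034]
eef_rot: [0.0, 0.968, 0.252, 0.0]
wrist_force: [0.4, 0.8, 0.5]
opening: -0.006
grasp_force: 0.0
```

Call:
move_arm(
  series=[
    [[0, 0, -30, 0, 0], [0, 0, -60, 0, 0], [0, 0, -90, 0, 0], [0, 0, -120, 0, 0], [0, 0, -120, 0, 0], [0, 0, -120, 0, 0], [0, 0, -120, 0, 0], [0, 0, -120, 0, 0], [0, 0, -120, 0, 0], [0, 0, -120, 0, 0]],
  ],
)

```text
time_s: 11.93
eef_pos: [0.3204, 0.2595, 0.203]
eef_rot: [0.0, 0.968, 0.252, -0.0]
wrist_force: [-0.5, -0.3, 0.6]
opening: -0.001
grasp_force: 0.0
```

Run:
```python
from m import *
ims=[camera("top")[0][120:270,150:350],camera("side")[0][130:280,180:380]]
cv2.imwrite("pics/c6.png",cv2.resize(np.hstack(ims),(800,300),interpolation=cv2.INTER_CUBIC))
```

```text
(no output)
```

View pics/c6.png

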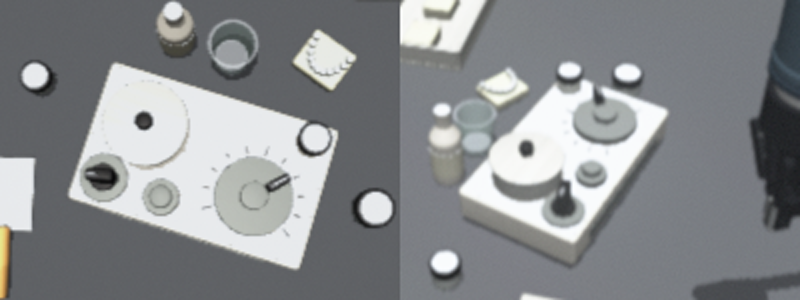

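The fin at (278,183) points at the eighth tick. The key is up, the timer is unchanged, and everything around the unit stands where it was.

```bash
python3 -c "
from bench import order; print(order.hand_in())"
```

```text
the job is handed in; nothing more can be done
None
```

I pushed the dial four clicks clockwise, from the fourth tick to the eighth, then pressed the set key fully down and let it come back up. Nothing else looked disturbed in the last pictures, and the job is handed in; the hand-in returned no verdict.

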